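# Swap the bottle and the jar on the goldsmith's stand

### The job

Three containers stand in a row on the wooden stand on the goldsmith's bench, and the slim necked bottle and the low wide jar were put back in each other's places: swap those two, so that each stands upright in the middle of the cork pad where the other was. Leave the plain tin, the third one on the stand, where it is, and do not tip over any of the three. The bench between the stand and the robot is free for parking one meanwhile.

Things in the scene. Friction and masses are not known exactly. Their poses are not given: they have to be found in the camera images.
- stand: Fixed dark wood board, 110 (its x) by 370 mm (its y), top 12 mm above the bench. Origin: centre of its underside, z up, x away from the robot (turned up to 0.35 rad), y along the row. Flush round cork pads, 84 mm across, at x = 0, y = -120, 0 and +120 mm; one container starts on each, in any order. The bench is empty from the board's edge to x = -180 mm for y from -80 to +80 mm.
- bottle_center (a point): Slim amber glass bottle, 96 mm high, the tallest of the three on the stand: straight round side 44 mm across up to 68 mm, then a shoulder to a black screw cap 26 mm across (78 to 96 mm up). Starts upright on a pad. Point: on its axis, 48 mm above its foot; z up along the axis. About 0.16 kg.
- jar_center (a point): Low wide glass jar with a dark metal lid, 46 mm high, the lowest on the stand: straight round side 62 mm across over its whole height. Starts upright on a pad. Point: on its axis, 23 mm above its foot; z up along the axis. About 0.14 kg. (A like jar on the bench, off the stand beyond its left (+y) end, is not part of the job.)
- tin_center (a point): The plain round aluminium tin, 76 mm high, 44 mm across, of middle height; stands on the remaining pad and stays there. Point: on its axis, 38 mm above its foot; z up along the axis.
Not all that is in view belongs to the job. What is shaped like the part that bears tin_center but green or red is not meant.

How it is judged:
By the outcome, as a careful person would: the job done as asked, in the order asked, and still so for the second after the job is handed in, with the robot touching nothing.
It also fails if it takes over 72 s, if anything falls off the work surface, if the arm or the gripper's body presses on something with over 40 N, if the wrist force passes 120 N, or if a joint passes its speed limit or range.

### The arm

A 6-joint arm with a two-finger parallel gripper is mounted at the origin on the work surface. World frame = base frame: x ahead of the robot, y to its left, z up, the work surface at z = 0. Lengths are in m, angles in rad, forces in N, time in s.
With the tool pointing down it reaches from about 0.375 to 0.975 m from the base axis. Payload 3.8 kg.
Tool frame: the origin (TCP) lies midway between the tips of the shut fingers; the grasp point (between the pads) lies 19 mm behind it; z points along the fingers, y is the line along which they close (so a half turn about z gives the same grasp; the last joint's range is limited). The gripper opens to 85 mm and grips with 20 to 120 N. Pads are 22 mm wide; open, the fingers measure 114 mm over their backs; the gripper's body (76 mm by 85 mm) begins 54 mm behind the grasp point. The pads swing forward as they close: fully open they stand 13 mm farther back than shut.
Start: joints at [1.234, 0.264, 1.604, -0, 1.274, -0.037], TCP at [0.199, 0.645, 0.231] pointing down, gripper open.
Joint ranges: [-2.63, 2.63], [-0.94, 2.18], [0.31, 2.57], [-1.31, 4.45], [0, 2.66], [-2.55, 2.55]. Speed limits (rad/s): [2.57, 2.57, 3.14, 3.14, 3.14, 3.14].

### API

Orientations are given as a rotation vector (axis times angle).
In Python, from workcell import bot gives the robot as it stands.
- The arm moves only by the tool step_arm, never from a script. Its argument "motion" is a list of rows, each a list of 5 numbers: the finger opening in cm, from 0 to 8.54, then the shift along the tool's x, y, z in cm, then the turn about the tool's z in degrees. In form: [[claw, dx, dy, dz, twist], ...]. A call has 1 to 20 rows; each row is the pose to reach, as a shift and turn from the pose commanded when the call began, along the tool's axes at that moment; what a row does not reach only later rows make up. A row lasts 1/10 s, in which the tool goes at most 50 mm and 8.59 degrees, less where a joint would pass 70% of its speed; a pose out of reach is approached as far as the arm can. A call with a gripper value outside its range is refused whole. The fingers move at their own pace and stop on an object; "force" is the grip in N (left out, the last holds). Time passes only in rows, so rows that repeat a pose let the fingers close. It gives the time, the measured TCP pose, the force, the opening and the grip force at its end, in the units of the state.
- bot.read_state(): the state, without advancing time (a new reading comes with each control period).
- bot.read_camera(name): name is "scene" or "top" or "wrist"; returns (picture, depth): 384x512x3 uint8, red, green, blue; 384x512 float32, m along the optical axis (not along the pixel's ray), 0 where there is no reading.
- bot.calibration(name): a dict with "mtx" (3x3 intrinsics, pixels), "origin" and "orientation" of the camera in the world; the wrist camera has in their place "T_tool_cam" (4x4, takes a point from camera to tool coordinates, whose origin is the TCP and whose axes are the flange's). Camera axes: x right, y up, looking along -z (the intrinsics and any distortion apply to the point x, -y, -z); pixel columns grow to the right and rows downward; lengths in m; the calibration is good to about 2 mm. A picture is of the moment at which its call begins: read the wrist's pose just before it. calibration takes no time and is no camera call.
- bot.finish_job(): hands the job in; it is judged then, once.
The state is a dict: "time": time; "q": joint angles; "joint_vel": joint speeds; "joint_torque": joint torques, N m; "tool_pos": TCP position; "tcp_rot": TCP orientation; "wrist_force": force on the tool from outside, world axes, zero at the start; "torque": the same for the moment, N m; "width": opening from 0.0 (shut) to 1.0 (fully open); "grip_force": force on a finger pad.
Only numpy, scipy, OpenCV 4.12 (cv2) and the standard library are available. Lean on these libraries where they do the work, as an engineer would, in place of code of your own. Each camera call takes 0.05 s, during which the arm holds its last target. There are 200 camera calls.

## Working session

There is one attempt and no reset: what is moved stays moved. The work goes in short steps, Python scripts to look and compute and a tool call to move; the robot and the scene stay as the last step left them, time stands still between calls to the robot, and variables do not carry over. Pictures are saved under pics/ and viewed, at most 10 in all, crops included, and the job is handed in when it is done.

Besides the shell and the picture viewer there is one more tool, called after ">>>" in YAML: its name, and indented under it one key for each argument. step_arm: Moves the arm, as the interface text tells. Its arguments: {"type":"object","properties":{"motion":{"type":"array","items":{"type":"array","items":{"type":"number"}}},"force":{"type":"number"}},"required":["motion"]}

```bash
mkdir -p pics; ls; cat > h.py <<'E'
import numpy as np, cv2
from scipy.spatial.transform import Rotation as R
from workcell import bot
def cam(name):
    c=bot.calibration(name); s=bot.read_state(); im,d=bot.read_camera(name)
    return c,s,im,d
def pose(c,s):
    if 'T_tool_cam' in c:
        T=np.eye(4);T[:3,:3]=R.from_rotvec(s['tcp_rot']).as_matrix();T[:3,3]=s['tool_pos']
        return T@np.array(c['T_tool_cam'])
    T=np.eye(4);o=np.array(c['orientation'],float)
    T[:3,:3]=o if o.shape==(3,3) else R.from_rotvec(o).as_matrix()
    T[:3,3]=c['origin'];return T
def cloud(c,s,d):
    K=np.array(c['mtx']);v,u=np.mgrid[:d.shape[0],:d.shape[1]]
    P=np.stack([(u-K[0,2])/K[0,0]*d,-(v-K[1,2])/K[1,1]*d,-d],-1)
    T=pose(c,s);return P@T[:3,:3].T+T[:3,3]
E
python3 - <<'E'
from h import *
for n in('top','scene'):
    c,s,im,d=cam(n); print(c); cv2.imwrite(f'pics/{n}0.png',cv2.cvtColor(im,cv2.COLOR_RGB2BGR)); np.savez(f'{n}0.npz',im=im,d=d,P=cloud(c,s,d))
print(s)
E
```

```text
pics
{'mtx': array([[396.53794232,   0.        , 249.89470717],
       [  0.        , 396.53794232, 189.78610287],
       [  0.        ,   0.        ,   1.        ]]), 'origin': array([0.55493833, 0.01717907, 0.70522041]), 'orientation': array([ 0.11207422, -0.09745443, -1.55061905])}
{'mtx': array([[366.66535694,   0.        , 252.82741344],
       [  0.        , 366.66535694, 187.11856127],
       [  0.        ,   0.        ,   1.        ]]), 'origin': array([1.08110737, 0.07101082, 0.54049862]), 'orientation': array([0.59251158, 0.6319706 , 1.57170717])}
{'time': 0.05, 'q': array([ 1.23410391e+00,  2.64760902e-01,  1.60535386e+00, -2.75923463e-05,
        1.27367191e+00, -3.69226154e-02]), 'joint_vel': array([ 0.0004728 , -0.00014254, -0.00107764,  0.00060483,  0.00035286,
       -0.00025581]), 'joint_torque': array([-3.64202970e-04, -5.17033195e+01, -3.68841147e+01, -3.59147600e-05,
        7.12527384e-03,  5.84743347e-07]), 'tool_pos': array([0.19911767, 0.64421847, 0.22996766]), 'tcp_rot': array([-0.46904636, -3.10599277,  0.00339367]), 'wrist_force': array([ 0.33671264, -0.25828007,  0.06427539]), 'torque': array([0.02275661, 0.03514626, 0.04708637]), 'grip_force': 0.0, 'width': 1.0033015067554374}
```

View pics/top0.png

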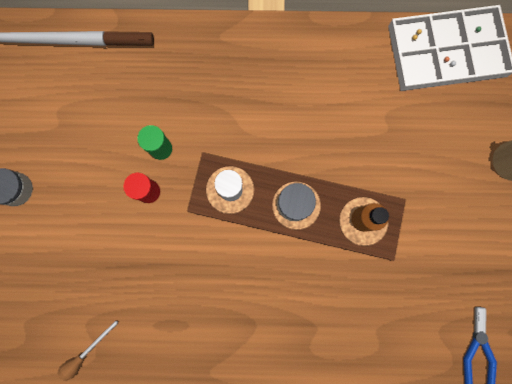

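View pics/scene0.png

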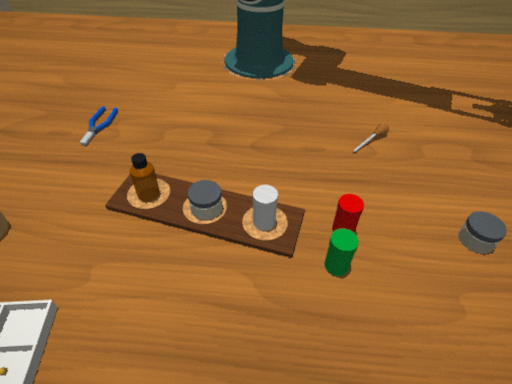

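Top view: the bottle is at (372,217) on the right (-y) pad, the jar at (297,202) on the middle pad, and the tin at (229,184) on the left pad. There are two jars. The one at (297,202) stands on the board and is the one meant; (6,187) is off the stand beyond its +y end. The red (138,186) and green (151,139) cylinders are not meant either. I'll measure these and check an enlarged crop.

```bash
python3 - <<'E'
from h import *
z=np.load('top0.npz');im=z['im'];P=z['P'];d=z['d']
cv2.imwrite('pics/crop.png',cv2.cvtColor(cv2.resize(im[145:265,180:415],None,fx=3.4,fy=3.4,interpolation=cv2.INTER_CUBIC),cv2.COLOR_RGB2BGR))
X,Y,Z=P[...,0],P[...,1],P[...,2]
for n,(u,v),lo,hi in[('tin',(229,184),.08,.096),('jar',(297,203),.05,.066),('cap',(377,216),.10,.116)]:
    m=(Z>lo)&(Z<hi);m[:, :u-25]=0;m[:,u+25:]=0;m[:v-25]=0;m[v+25:]=0
    c,r=cv2.minEnclosingCircle(P[m][:,:2].astype(np.float32)); print(n,m.sum(),P[m].mean(0).round(4),np.round(c,4),round(r,4), (d[v-10:v+10,u-10:u+10]==0).sum())
# pads: cork colour, plane z~0.012
hsv=cv2.cvtColor(im,cv2.COLOR_RGB2HSV)
m=(hsv[...,2]>150)&(Z<.03)&(Z>-.01)
for n,(u,v) in dict(tin=(230,190),jar=(297,206),bot=(363,222)).items():
    k=m.copy();k[:,:u-30]=0;k[:,u+30:]=0;k[:v-30]=0;k[v+30:]=0
    k=cv2.morphologyEx(k.astype(np.uint8),cv2.MORPH_OPEN,np.ones((3,3)))
    p=P[k>0]; c,r=cv2.minEnclosingCircle(p[:,:2].astype(np.float32));print('pad',n,len(p),p[:,2].mean(),np.round(c,4),round(r,4))
# board
k=(Z>.006)&(Z<.02);k[:150]=0;k[262:]=0;k[:,:185]=0;k[:,410:]=0
print(k.sum(),cv2.minAreaRect(P[k][:,:2].astype(np.float32)*1000))
print('bench z',np.median(Z[280:300,200:300]))
E
```

```text
tin 603 [0.6481 0.059  0.0879] [0.6484 0.0593] 0.022 0
jar 1097 [ 0.6249 -0.0523  0.0579] [ 0.6252 -0.0527] 0.0308 5
cap 248 [ 0.6004 -0.1714  0.1076] [ 0.6006 -0.1722] 0.0131 0
pad tin 1161 0.01152655875996982 [0.6505 0.061 ] 0.0754
pad jar 611 0.011020641869941684 [ 0.6236 -0.0588] 0.0748
pad bot 1014 0.011683632591842064 [ 0.5963 -0.177 ] 0.0752
10431 ((623.19873046875, -56.20196533203125), (370.2353820800781, 110.24828338623047), 77.6924057006836)
bench z -8.615803382089338e-05
```

View pics/crop.png

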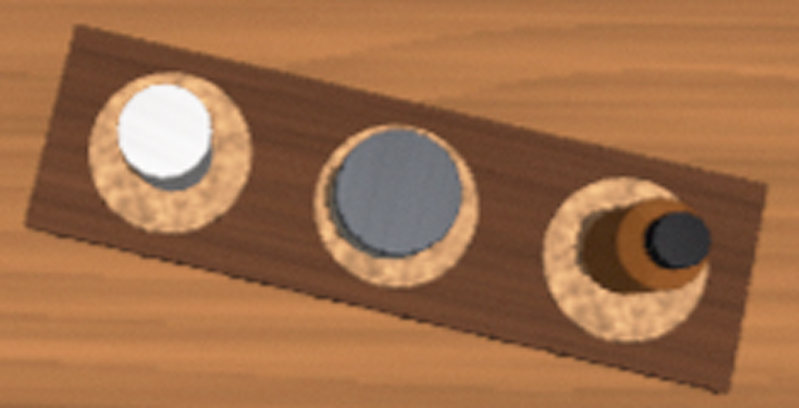

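Crop confirms it: plain white tin on the left, grey-lidded jar in the middle, amber bottle with black cap on the right. Board size comes out as 370 x 110 mm and the tops at 88, 58 and 108 mm, all matching the description.

```bash
cat >> h.py <<'E'
C=np.array([.6232,-.0562]);YAW=np.deg2rad(77.7-90)
xb=np.array([np.cos(YAW),np.sin(YAW)]);yb=np.array([-xb[1],xb[0]])
def B(x,y): return C+xb*x+yb*y
def move(xyz,s=None,base=None):
    s=s or bot.read_state();M=R.from_rotvec(s['tcp_rot']).as_matrix()
    d=M.T@(np.array(xyz)-s['tool_pos'])*100
    ty=M[:2,1]; a=np.arctan2(xb[1],xb[0])-np.arctan2(ty[1],ty[0])
    a=-np.rad2deg((a+np.pi/2)%np.pi-np.pi/2)  # tool z is down
    print('d cm',d.round(2),'twist',round(a,1),'down',M[:,2].round(3))
E
python3 - <<'E'
from h import *
s=bot.read_state();print(R.from_rotvec(s['tcp_rot']).as_matrix().round(3));print(np.round(bot.calibration('wrist')['T_tool_cam'],3))
print([B(0,y).round(4) for y in(-.12,0,.12)],B(-.115,-.03))
move([.6006,-.1720,.18])
# pad centres from crop pixels
c=bot.calibration('top');T=pose(c,s);K=c['mtx']
for u,v in[((168,152)),((397,205)),((627,260))]:
    u=180+(u+.5)/3.4-.5;v=145+(v+.5)/3.4-.5
    r=T[:3,:3]@np.array([(u-K[0,2])/K[0,0],-(v-K[1,2])/K[1,1],-1]);print((T[:3,3]+r*(.012-T[2,3])/r[2]).round(4))
E
```

```text
[[-0.955  0.295 -0.001]
 [ 0.295  0.955 -0.002]
 [ 0.    -0.002 -1.   ]]
[[-0.001  0.948  0.317  0.081]
 [ 1.     0.001  0.    -0.001]
 [-0.     0.317 -0.948 -0.143]
 [ 0.     0.     0.     1.   ]]
[array([ 0.5976, -0.1734]), array([ 0.6232, -0.0562]), array([0.6488, 0.061 ])] [ 0.50444885 -0.06101287]
d cm [-62.46 -66.12   5.14] twist 85.1 down [-0.001 -0.002 -1.   ]
[0.6483 0.0613 0.012 ]
[ 0.6227 -0.0575  0.012 ]
[ 0.5965 -0.1753  0.012 ]
```

>>> step_arm:
  motion:
    - [8.5, -62.5, -66.1, 4, 85]
    - [8.5, -62.5, -66.1, 4, 85]
    - [8.5, -62.5, -66.1, 4, 85]
    - [8.5, -62.5, -66.1, 4, 85]
    - [8.5, -62.5, -66.1, 4, 85]
    - [8.5, -62.5, -66.1, 4, 85]
    - [8.5, -62.5, -66.1, 4, 85]
    - [8.5, -62.5, -66.1, 4, 85]
    - [8.5, -62.5, -66.1, 4, 85]
    - [8.5, -62.5, -66.1, 4, 85]
    - [8.5, -62.5, -66.1, 4, 85]
    - [8.5, -62.5, -66.1, 4, 85]
    - [8.5, -62.5, -66.1, 4, 85]
    - [8.5, -62.5, -66.1, 4, 85]
    - [8.5, -62.5, -66.1, 4, 85]
    - [8.5, -62.5, -66.1, 4, 85]
    - [8.5, -62.5, -66.1, 4, 85]
    - [8.5, -62.5, -66.1, 4, 85]
    - [8.5, -62.5, -66.1, 4, 85]
    - [8.5, -62.5, -66.1, 4, 85]
  force: 30

```text
time: 2.1
tool_pos: [0.6011, -0.1727, 0.1902]
tcp_rot: [-2.446, -1.969, 0.001]
wrist_force: [-0.8, 1.1, -0.8]
width: 0.994
grip_force: 0.0
```

```bash
python3 - <<'E'
from h import *
s=bot.read_state();print(s['time'],s['q'].round(2),s['tool_pos'])
move([.6006,-.1720,.044])
E
```

```text
2.1 [-0.32  0.2   1.76  0.    1.18 -0.1 ] [ 0.60114474 -0.17274467  0.19020348]
d cm [ 0.06 -0.04 14.62] twist -0.0 down [-0.002  0.001 -1.   ]
```

>>> step_arm:
  motion:
    - [8.5, 0.1, 0, 3, 0]
    - [8.5, 0.1, 0, 6, 0]
    - [8.5, 0.1, 0, 9, 0]
    - [8.5, 0.1, 0, 11, 0]
    - [8.5, 0.1, 0, 13, 0]
    - [8.5, 0.1, 0, 14.6, 0]
    - [8.5, 0.1, 0, 14.6, 0]
    - [8.5, 0.1, 0, 14.6, 0]
    - [3.5, 0.1, 0, 14.6, 0]
    - [3.5, 0.1, 0, 14.6, 0]
    - [3.5, 0.1, 0, 14.6, 0]
    - [3.5, 0.1, 0, 14.6, 0]
    - [3.5, 0.1, 0, 14.6, 0]
    - [3.5, 0.1, 0, 14.6, 0]
    - [3.5, 0.1, 0, 14.6, 0]
    - [3.5, 0.1, 0, 14.6, 0]
  force: 30

```text
time: 3.7
tool_pos: [0.6024, -0.1706, 0.0466]
tcp_rot: [2.444, 1.972, 0.002]
wrist_force: [-0.6, 0.4, 6.9]
width: 0.5
grip_force: 31.8
```

```bash
python3 - <<'E'
from h import *
move([*B(-.115,-.03),.0325])
E
```

```text
d cm [  8.65 -11.89   1.39] twist 0.1 down [ 0.002 -0.001 -1.   ]
```

>>> step_arm:
  motion:
    - [3.5, 0, 0, -1, 0]
    - [3.5, 0, 0, -3, 0]
    - [3.5, 0, 0, -5, 0]
    - [3.5, 2, -3, -5, 0]
    - [3.5, 4, -6, -5, 0]
    - [3.5, 6, -9, -5, 0]
    - [3.5, 8.6, -11.9, -5, 0]
    - [3.5, 8.6, -11.9, -5, 0]
    - [3.5, 8.6, -11.9, -5, 0]
    - [3.5, 8.6, -11.9, -5, 0]

```text
time: 4.7
tool_pos: [0.5041, -0.0616, 0.0957]
tcp_rot: [2.444, 1.973, 0.001]
wrist_force: [0.4, -0.5, -2.1]
width: 0.502
grip_force: 31.4
```

```bash
python3 - <<'E'
from h import *
c,s,im,d=cam('scene');cv2.imwrite('pics/s1.png',cv2.cvtColor(im,cv2.COLOR_RGB2BGR))
print(bot.read_state()['wrist_force'])
for i in range(3): move([*B(-.115,-.03),.0325])
E
```

```text
[ 1.06214981  0.00683389 -1.89884082]
d cm [ 0.08 -0.01  6.32] twist 0.1 down [ 0.001 -0.    -1.   ]
d cm [ 0.08 -0.01  6.32] twist 0.1 down [ 0.001 -0.    -1.   ]
d cm [ 0.08 -0.01  6.32] twist 0.1 down [ 0.001 -0.    -1.   ]
```

View pics/s1.png

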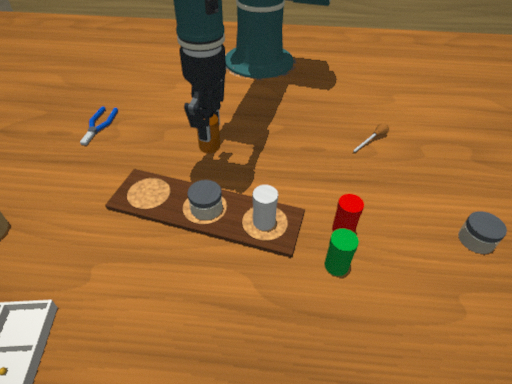

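The bottle hangs upright in the gripper at (208,135). The jar (205,200) and tin (265,208) have not moved. Lowering it to the parking spot.

>>> step_arm:
  motion:
    - [3.5, 0.1, 0, 2, 0]
    - [3.5, 0.1, 0, 4, 0]
    - [3.5, 0.1, 0, 5, 0]
    - [3.5, 0.1, 0, 5.5, 0]
    - [3.5, 0.1, 0, 5.8, 0]
    - [3.5, 0.1, 0, 6.0, 0]
    - [3.5, 0.1, 0, 6.0, 0]
    - [3.5, 0.1, 0, 6.0, 0]

```text
time: 5.55
tool_pos: [0.5041, -0.0602, 0.0359]
tcp_rot: [2.444, 1.973, 0.001]
wrist_force: [-0.0, 0.3, -2.7]
width: 0.506
grip_force: 31.4
```

Still carrying weight; lower slowly to contact.

>>> step_arm:
  motion:
    - [3.5, 0, 0, 0.1, 0]
    - [3.5, 0, 0, 0.2, 0]
    - [3.5, 0, 0, 0.2, 0]

```text
time: 5.85
tool_pos: [0.5041, -0.0602, 0.0346]
tcp_rot: [2.444, 1.973, 0.001]
wrist_force: [-2.7, -0.7, 6.0]
width: 0.503
grip_force: 32.2
```

>>> step_arm:
  motion:
    - [5, 0, 0, 0.2, 0]
    - [6, 0, 0, 0.2, 0]
    - [7, 0, 0, 0.2, 0]
    - [8.5, 0, 0, 0.2, 0]
    - [8.5, 0, 0, 0.2, 0]
    - [8.5, 0, 0, 0.2, 0]
    - [8.5, 0, 0, 0.2, 0]
    - [8.5, 0, 0, -3, 0]
    - [8.5, 0, 0, -6, 0]
    - [8.5, 0, 0, -9, 0]
    - [8.5, 0, 0, -12, 0]
    - [8.5, 0, 0, -12, 0]
    - [8.5, 0, 0, -12, 0]

```text
time: 7.15
tool_pos: [0.5041, -0.0602, 0.1542]
tcp_rot: [2.443, 1.972, 0.002]
wrist_force: [-0.4, -0.6, -0.2]
width: 0.998
grip_force: 0.0
```

```bash
python3 - <<'E'
from h import *
print(bot.read_state()['tool_pos'])
c,s,im,d=cam('wrist');P=cloud(c,s,d);cv2.imwrite('pics/w1.png',cv2.cvtColor(im,cv2.COLOR_RGB2BGR))
c,s,im,d=cam('top');P=cloud(c,s,d);cv2.imwrite('pics/t1.png',cv2.cvtColor(im,cv2.COLOR_RGB2BGR))
Z=P[...,2]
for n,p,lo,hi in[('jar',[.6252,-.0527],.05,.066),('bot',[.504,-.06],.088,.104)]:
    m=(Z>lo)&(Z<hi)&(np.hypot(*(P[...,:2]-p).transpose(2,0,1))<.05)
    if m.sum(): print(n,m.sum(),cv2.minEnclosingCircle(P[m][:,:2].astype(np.float32)))
move([.6252,-.0525,.018])
E
```

```text
[ 0.50412634 -0.06017059  0.1541535 ]
jar 1101 ((0.6253191232681274, -0.052613720297813416), 0.030819006264209747)
d cm [ 3.32 11.86 13.38] twist 0.1 down [-0.002  0.    -1.   ]
```

View pics/w1.png

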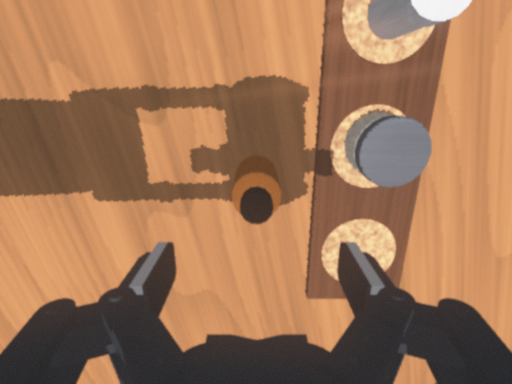

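The bottle stands upright at (256,200), midway between the fingers. The jar is at (393,150) on the middle pad, and the right pad at (358,250) is empty. Next, the jar.

>>> step_arm:
  motion:
    - [8.5, 1.5, 4, 0, 0]
    - [8.5, 2.5, 8, 0, 0]
    - [8.5, 3.3, 11.9, 0, 0]
    - [8.5, 3.3, 11.9, 0, 0]
    - [8.5, 3.3, 11.9, 4, 0]
    - [8.5, 3.3, 11.9, 8, 0]
    - [8.5, 3.3, 11.9, 11, 0]
    - [8.5, 3.3, 11.9, 12.5, 0]
    - [8.5, 3.3, 11.9, 13.5, 0]
    - [8.5, 3.3, 11.9, 13.5, 0]
    - [5.5, 3.3, 11.9, 13.5, 0]
    - [5.5, 3.3, 11.9, 13.5, 0]
    - [5.5, 3.3, 11.9, 13.5, 0]
    - [5.5, 3.3, 11.9, 13.5, 0]
    - [5.5, 3.3, 11.9, 13.5, 0]
    - [5.5, 3.3, 11.9, 13.5, 0]
    - [5.5, 3.3, 11.9, 13.5, 0]
  force: 35

```text
time: 8.95
tool_pos: [0.6286, -0.0532, 0.0206]
tcp_rot: [2.442, 1.972, 0.004]
wrist_force: [-1.4, 0.1, 7.1]
width: 0.715
grip_force: 39.0
```

```bash
python3 - <<'E'
from h import *
print(bot.read_state()['tool_pos'])
p=B(0,-.12); move([*p,.018])
# account for jar offset along tool x at grasp: jar seen at
s=bot.read_state(); print('jar-tcp',np.array([.6253,-.0526])-s['tool_pos'][:2], 'in board',(np.array([.6253,-.0526])-s['tool_pos'][:2])@np.c_[xb,yb])
E
```

```text
[ 0.62855894 -0.0531584   0.02062493]
d cm [-12.41  -0.49   0.26] twist 0.1 down [ 0.004 -0.    -1.   ]
jar-tcp [-0.00325894  0.0005584 ] in board [-0.00330309 -0.00014867]
```

>>> step_arm:
  motion:
    - [5.5, 0, 0, -1, 0]
    - [5.5, 0, 0, -3, 0]
    - [5.5, 0, 0, -5, 0]
    - [5.5, -3, 0, -5, 0]
    - [5.5, -6, 0, -5, 0]
    - [5.5, -9, 0, -5, 0]
    - [5.5, -12.4, 0, -5, 0]
    - [5.5, -12.4, 0, -5, 0]
    - [5.5, -12.4, 0, -5, 0]

```text
time: 9.85
tool_pos: [0.6002, -0.1747, 0.0685]
tcp_rot: [-2.446, -1.97, -0.0]
wrist_force: [-0.1, 0.3, -2.3]
width: 0.713
grip_force: 38.8
```

```bash
python3 - <<'E'
from h import *
s=bot.read_state();print(s['tool_pos'],s['wrist_force'])
t=np.array([.6286,-.0532])+np.array([-.0283,-.1215]);print(t);move([*t,.0206])
E
```

```text
[ 0.60023321 -0.1747076   0.06846857] [-0.13187323  0.25467985 -2.32450455]
[ 0.6003 -0.1747]
d cm [0.   0.01 4.79] twist 0.0 down [-0.  0. -1.]
```

>>> step_arm:
  motion:
    - [5.5, 0, -0.1, 2, 0]
    - [5.5, 0, -0.1, 3.5, 0]
    - [5.5, 0, -0.1, 4.2, 0]
    - [5.5, 0, -0.1, 4.5, 0]
    - [5.5, 0, -0.1, 4.6, 0]
    - [5.5, 0, -0.1, 4.7, 0]
    - [5.5, 0, -0.1, 4.7, 0]

```text
time: 10.55
tool_pos: [0.6002, -0.174, 0.0219]
tcp_rot: [2.444, 1.973, 0.001]
wrist_force: [-0.3, 0.6, -1.1]
width: 0.716
grip_force: 38.8
```

>>> step_arm:
  motion:
    - [5.5, 0, 0, 0.1, 0]
    - [5.5, 0, 0, 0.1, 0]

```text
time: 10.75
tool_pos: [0.6, -0.1741, 0.0207]
tcp_rot: [2.444, 1.973, 0.001]
wrist_force: [0.4, -0.0, -1.7]
width: 0.713
grip_force: 38.8
```

>>> step_arm:
  motion:
    - [5.5, 0, 0, 0.1, 0]
    - [5.5, 0, 0, 0.15, 0]
    - [5.5, 0, 0, 0.15, 0]

```text
time: 11.05
tool_pos: [0.6, -0.1741, 0.0206]
tcp_rot: [2.444, 1.973, 0.001]
wrist_force: [-3.4, 1.1, 8.1]
width: 0.715
grip_force: 39.6
```

>>> step_arm:
  motion:
    - [6.5, 0, 0, 0, 0]
    - [7, 0, 0, 0, 0]
    - [7.5, 0, 0, 0, 0]
    - [8.5, 0, 0, 0, 0]
    - [8.5, 0, 0, 0, 0]
    - [8.5, 0, 0, 0, 0]
    - [8.5, 0, 0, -3, 0]
    - [8.5, 0, 0, -6, 0]
    - [8.5, 0, 0, -10, 0]
    - [8.5, 0, 0, -13, 0]
    - [8.5, 5, -6, -13, 0]
    - [8.5, 8, -10, -13, 0]
    - [8.5, 9, -12, -13, 0]
    - [8.5, 9, -12, -13, 0]
    - [8.5, 9, -12, -13, 0]

```text
time: 12.55
tool_pos: [0.5006, -0.0599, 0.1488]
tcp_rot: [2.442, 1.975, 0.0]
wrist_force: [0.7, -0.4, 0.1]
width: 0.997
grip_force: 0.0
```

```bash
python3 - <<'E'
from h import *
c,s,im,d=cam('top');P=cloud(c,s,d);cv2.imwrite('pics/t2.png',cv2.cvtColor(cv2.resize(im[140:340,180:430],None,fx=3,fy=3,interpolation=cv2.INTER_CUBIC),cv2.COLOR_RGB2BGR))
Z=P[...,2]
m=(Z>.05)&(Z<.066)&(np.hypot(*(P[...,:2]-[.597,-.174]).transpose(2,0,1))<.05)
print(m.sum(),cv2.minEnclosingCircle(P[m][:,:2].astype(np.float32)),P[m].mean(0))
print(s['tool_pos']);move([.5041,-.0602,.034])
E
```

```text
1141 ((0.5989832282066345, -0.17364786565303802), 0.030971582978963852) [ 0.59862262 -0.17293368  0.0578682 ]
[ 0.50063762 -0.0599445   0.14881296]
d cm [ 0.1   0.18 11.53] twist 0.2 down [ 0.002 -0.001 -1.   ]
```

View pics/t2.png

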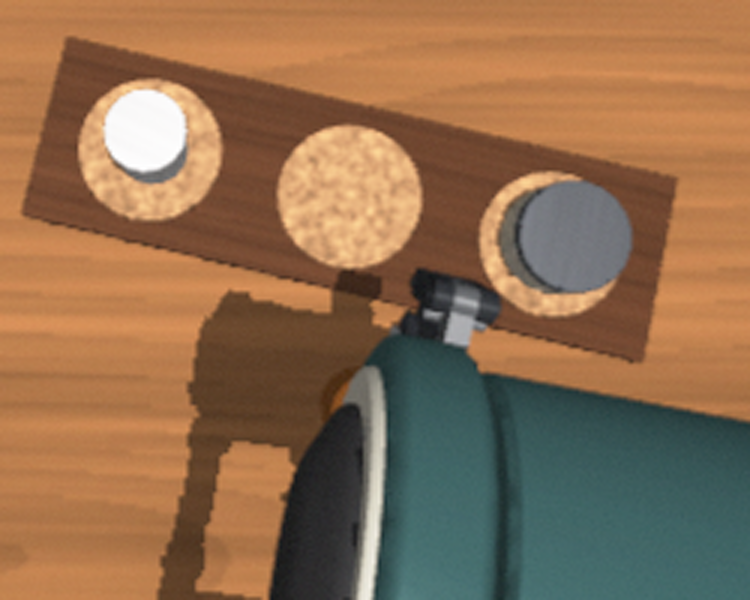

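The jar stands on the right pad at (575,237) in the crop, 2 mm from centre, and the tin is untouched. The middle pad, centred near (350,196), is clear. Picking up the bottle again.

>>> step_arm:
  motion:
    - [8.5, 0.1, 0.2, 0, 0]
    - [8.5, 0.1, 0.2, 3, 0]
    - [8.5, 0.1, 0.2, 6, 0]
    - [8.5, 0.1, 0.2, 9, 0]
    - [8.5, 0.1, 0.2, 10.5, 0]
    - [8.5, 0.1, 0.2, 11.4, 0]
    - [8.5, 0.1, 0.2, 11.4, 0]
    - [8.5, 0.1, 0.2, 11.4, 0]
    - [3.5, 0.1, 0.2, 11.4, 0]
    - [3.5, 0.1, 0.2, 11.4, 0]
    - [3.5, 0.1, 0.2, 11.4, 0]
    - [3.5, 0.1, 0.2, 11.4, 0]
    - [3.5, 0.1, 0.2, 11.4, 0]
    - [3.5, 0.1, 0.2, 11.4, 0]
    - [3.5, 0.1, 0.2, 11.4, 0]
    - [3.5, 0.1, 0.2, 11.4, 0]
  force: 30

```text
time: 14.2
tool_pos: [0.5043, -0.0602, 0.0358]
tcp_rot: [2.443, 1.973, 0.002]
wrist_force: [-0.8, 0.5, 6.4]
width: 0.507
grip_force: 31.6
```

```bash
python3 - <<'E'
from h import *
c,s,im,d=cam('top');P=cloud(c,s,d);hsv=cv2.cvtColor(im,cv2.COLOR_RGB2HSV)
k=(hsv[...,2]>150)&(np.hypot(*(P[...,:2]-[.623,-.057]).transpose(2,0,1))<.05)&(P[...,2]>.006)&(P[...,2]<.02)
c,r=cv2.minEnclosingCircle(P[k][:,:2].astype(np.float32));print('pad',c,r,P[k].mean(0))
print(s['tool_pos']);move([P[k][:,0].mean()+.001,P[k][:,1].mean(),.0466])
E
```

```text
pad (0.6229853630065918, -0.05684827268123627) 0.04278174787759781 [ 0.62241626 -0.05688201  0.01238698]
[ 0.50431253 -0.06018094  0.03583357]
d cm [ 2.84 11.58 -1.06] twist 0.1 down [ 0.002 -0.    -1.   ]
```

>>> step_arm:
  motion:
    - [3.5, 0, 0, -1, 0]
    - [3.5, 0, 0, -3, 0]
    - [3.5, 0, 0, -6, 0]
    - [3.5, 1, 4, -6, 0]
    - [3.5, 2, 8, -6, 0]
    - [3.5, 3, 11.6, -6, 0]
    - [3.5, 3, 11.6, -6, 0]
    - [3.5, 3, 11.6, -6, 0]
    - [3.5, 3, 11.6, -6, 0]

```text
time: 15.15
tool_pos: [0.6214, -0.0551, 0.0939]
tcp_rot: [-2.443, -1.972, 0.003]
wrist_force: [0.1, 0.3, -1.8]
width: 0.5
grip_force: 31.6
```

```bash
python3 - <<'E'
from h import *
s=bot.read_state();print(s['tool_pos'],s['wrist_force']);move([.6244,-.0555,.0478])
E
```

```text
[ 0.62140624 -0.05505225  0.09389137] [ 0.05351392  0.33376711 -1.81107697]
d cm [0.02 0.32 4.61] twist 0.1 down [-0.003  0.    -1.   ]
```

>>> step_arm:
  motion:
    - [3.5, 0, 0.2, 2, 0]
    - [3.5, 0, 0.2, 3.5, 0]
    - [3.5, 0, 0.2, 4.0, 0]
    - [3.5, 0, 0.2, 4.3, 0]
    - [3.5, 0, 0.2, 4.5, 0]
    - [3.5, 0, 0.2, 4.6, 0]
    - [3.5, 0, 0.2, 4.6, 0]

```text
time: 15.85
tool_pos: [0.6255, -0.0557, 0.0493]
tcp_rot: [2.444, 1.973, 0.001]
wrist_force: [-0.4, -0.2, -2.2]
width: 0.504
grip_force: 31.6
```

>>> step_arm:
  motion:
    - [3.5, 0, -0.1, 0.1, 0]
    - [3.5, 0, -0.1, 0.15, 0]
    - [3.5, 0, -0.1, 0.15, 0]

```text
time: 16.15
tool_pos: [0.6244, -0.0554, 0.0479]
tcp_rot: [2.444, 1.973, 0.001]
wrist_force: [-0.8, -0.7, 1.4]
width: 0.505
grip_force: 31.9
```

Contact beginning (force has gone from -2.2 to +1.4 N); release and retreat.

>>> step_arm:
  motion:
    - [3.5, 0, 0, 0.05, 0]
    - [5, 0, 0, 0.05, 0]
    - [6, 0, 0, 0.05, 0]
    - [7, 0, 0, 0.05, 0]
    - [8.5, 0, 0, 0.05, 0]
    - [8.5, 0, 0, 0.05, 0]
    - [8.5, 0, 0, 0.05, 0]
    - [8.5, 0, 0, 0.05, 0]
    - [8.5, 0, 0, -3, 0]
    - [8.5, 0, 0, -6, 0]
    - [8.5, 0, 0, -9, 0]
    - [8.5, 0, 0, -12, 0]
    - [8.5, 0, -5, -12, 0]
    - [8.5, 0, -10, -12, 0]
    - [8.5, 0, -15, -12, 0]
    - [8.5, 0, -18, -12, 0]
    - [8.5, 0, -18, -12, 0]
    - [8.5, 0, -18, -12, 0]

```text
time: 17.95
tool_pos: [0.4484, -0.0174, 0.1678]
tcp_rot: [2.443, 1.973, 0.002]
wrist_force: [0.4, 0.4, 0.6]
width: 0.994
grip_force: 0.0
```

```bash
python3 - <<'E'
from h import *
c,s,im,d=cam('top');P=cloud(c,s,d);Z=P[...,2]
for n,p,lo,hi in[('jar',[.597,-.174],.05,.066),('cap',[.6227,-.0568],.1,.116),('tin',[.648,.059],.08,.096)]:
    m=(Z>lo)&(Z<hi)&(np.hypot(*(P[...,:2]-p).transpose(2,0,1))<.05)
    if m.sum():print(n,m.sum(),np.round(cv2.minEnclosingCircle(P[m][:,:2].astype(np.float32))[0],4),P[m].mean(0).round(4))
c,s,im2,d=cam('scene')
o=np.zeros((384,800,3),np.uint8);o[:,:400]=cv2.resize(im[130:300,180:430],(400,384));o[:,400:]=cv2.resize(im2[120:290,90:340],(400,384))
cv2.imwrite('pics/end.png',cv2.cvtColor(o,cv2.COLOR_RGB2BGR))
E
```

```text
jar 1147 [ 0.5991 -0.1737] [ 0.5986 -0.1729  0.0578]
cap 229 [ 0.623  -0.0573] [ 0.6225 -0.0569  0.1078]
tin 600 [0.6486 0.0593] [0.6481 0.059  0.0878]
```

View pics/end.png

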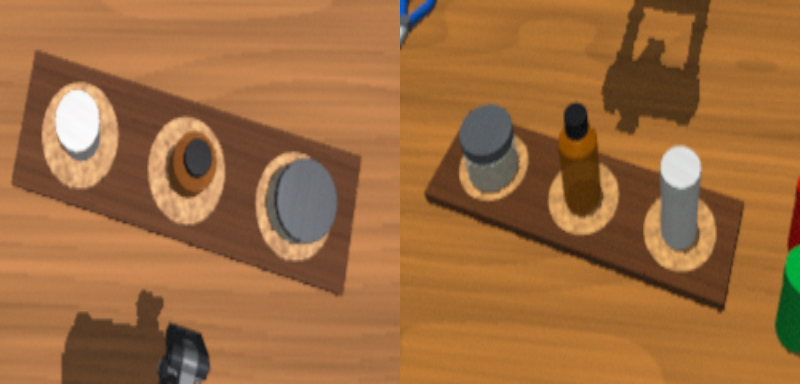

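Both views show all three upright: the jar on the end pad, the bottle in the middle, and the tin where it was. Bottle and jar are about 1 and 2 mm off pad centre, and the gripper is clear of everything.

```bash
python3 -c "
from workcell import bot
print(bot.finish_job())"
```

```text
the job is handed in; nothing more can be done
None
```

The bottle and jar are swapped, each upright within about 2 mm of its new pad's centre by the camera; the tin was not moved, and the job was handed in at about 18 s of the allowed 72 s.

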